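# Tip the kit cartons to read their base marks and bring the barred one forward

## Task

Tip all three standing kit cartons over towards the robot, with the far edge of the grey inspection board as the stop for their bases, so that each lies flat on the board in the back row along its far edge with its base and hidden mark facing away from the robot. Only when all three are down, slide the carton whose base shows a bar straight forward until its top is up against the front rail, and leave the two with a round dot lying in the back row. Do not lift any carton off the surface, and leave everything else on the bench alone.

Things in the scene. Friction and masses are not known exactly. Their poses are not given: they have to be found in the camera images.
- board: fixed grey board on the bench, 200 mm (its x) by 460 mm (its y), top 12 mm above the bench; origin on the bench under the middle of its far edge, x pointing away from the robot square to that edge (the board covers x -200 to 0 mm), z up. The far edge is a 12 mm step, the stop for the cartons' bases
- front_rail (a point): middle of the inner (far) face of the aluminium rail along the board's near edge, at board x = -190 mm, on the board's top; the rail is 10 mm thick, 460 mm long, top 18 mm above the board. A carton lying with its top against it has its base centre at board x = -70 mm, 40 mm above the bench
- carton_bar: white card carton, 56 x 56 x 120 mm tall, 0.17 to 0.35 kg, outwardly like the other two; origin at the centre of its underside, z from base to top, x and y square to its sides. Starts upright on the bench beyond the board's far edge, 2 to 15 mm from it, within 7 degrees of square, 110 to 170 mm from the next. Underside: one dark bar, 50 x 14 mm
- carton_dot1: white card carton, 56 x 56 x 120 mm tall, 0.17 to 0.35 kg, outwardly like the other two; origin at the centre of its underside, z from base to top, x and y square to its sides. Starts upright on the bench beyond the board's far edge, 2 to 15 mm from it, within 7 degrees of square, 110 to 170 mm from the next. Underside: one dark round dot, 34 mm across
- carton_dot2: white card carton, 56 x 56 x 120 mm tall, 0.17 to 0.35 kg, outwardly like the other two; origin at the centre of its underside, z from base to top, x and y square to its sides. Starts upright on the bench beyond the board's far edge, 2 to 15 mm from it, within 7 degrees of square, 110 to 170 mm from the next. Underside: one dark round dot, 34 mm across
- tube_a: small clear sample tube with a white cap, 40 mm long, 12 mm thick, lying among the cartons; not part of the job
- tube_b: another such tube lying beyond the cartons; not part of the job
- pen: white marker pen, 135 mm long, 13 mm thick, lying among the cartons, beyond the board; not part of the job
- phone: phone with grey screen in a white case, 75 x 150 x 9 mm, lying flat; not part of the job
- beaker: glass beaker, 70 mm across, 85 mm tall, standing; not part of the job
- flask: brown glass bottle, 60 mm across, 130 mm tall, standing; not part of the job
- tape: roll of tape, 90 mm across, 24 mm tall, lying flat; not part of the job
Things that resemble listed ones, but are neither listed nor needed, are in the scene too. Leave any yellow look-alike of the carton_dot1 alone.

How it is judged:
By the outcome, as a careful person would: the job done as asked, in the order asked, and still so for the second after the job is handed in, with the robot touching nothing.
It also fails if it takes over 53 s, if anything falls off the work surface, if the arm or the gripper's body presses on something with over 40 N, if the wrist force passes 120 N, or if a joint passes its speed limit or range.

## Robot

A 6-joint arm with a two-finger parallel gripper is mounted at the origin on the work surface. World frame = base frame: x ahead of the robot, y to its left, z up, the work surface at z = 0. Lengths are in mm, angles in degrees, forces in N, time in s.
With the tool pointing down it reaches from about 400 to 925 mm from the base axis. Payload 12.5 kg.
Tool frame: the origin (TCP) lies on the centre line of the jaws, within the pads' length; the fingertips stand 17 mm ahead of it and the grasp point (between the pads) lies 2 mm behind it; z points along the fingers, y is the line along which they close (so a half turn about z gives the same grasp; the last joint's range is limited). The gripper opens to 95 mm and grips with 3 to 60 N. Pads are 20 mm wide; open, the fingers measure 119 mm over their backs; the gripper's body (75 mm by 180 mm) begins 59 mm behind the grasp point.
Start: joints at [-77.727, 28.126, 89.318, -0, 62.55, -6.05], TCP at [196.508, -593.321, 231.661] pointing down, gripper open.
Joint ranges: [-177.58, 177.58], [-47.91, 125.51], [2.72, 160], [-65.01, 245.01], [3.68, 167.84], [-153.87, 153.87]. Speed limits (degrees/s): [127.2, 127.2, 159.86, 180, 180, 180].

## Interface

Orientations are given as [roll, pitch, yaw] about the fixed x, y, z axes, in that order (R = Rz(yaw) Ry(pitch) Rx(roll)).
In Python, from station import telemetry, grab_frame, workorder gives the robot as it stands.
- The arm moves only by the shell command python3 -m jog 'ROWS' [FORCE]. ROWS is JSON, a list of rows, each a list of 3 entries, a list of its own where there are three numbers: the closure in counts, from 0 (fully open) to 255 (shut), then the shift along the tool's x, y, z in cm, then the turn about the tool's z in degrees. A call has exactly 8 rows; each row shifts and turns the commanded pose from where the row before left it, along the tool's axes as they then stand; what a row does not reach is not made up. A row lasts 1/10 s, in which the tool goes at most 50 mm and 8.59 degrees, less where a joint would pass 70% of its speed; a pose out of reach is approached as far as the arm can. A call with a gripper value outside its range is refused whole. The fingers move at their own pace and stop on an object; FORCE is the grip in N (left out, the last holds). Time passes only in rows, so rows that do not move let the fingers close, or fill a call up. It gives the time, the measured TCP pose, the force, the opening and the grip force at its end, in the units of the state.
- telemetry.state(): the state, without advancing time (a new reading comes with each control period).
- grab_frame(name): name is "scene" or "side" or "wrist"; returns a dict with "frame" (384x512x3 uint8, red, green, blue), "fx", "fy", "cx", "cy" (pixels), "k1" (the pictures are not rectified: a ray, as slopes to the right and down, at radius r is drawn at 1 + k1 r^2 times it, then the intrinsics apply), "rvec" (rotation vector, rad) and "tvec" (3), from world to camera coordinates, as OpenCV has them. Camera axes: x right, y down, z forward; pixel columns grow to the right and rows downward; lengths in mm; the calibration is good to about 2 mm. A picture is of the moment at which its call begins. There is no depth.
- workorder.sign_off(): hands the job in; it is judged then, once.
The state is a dict: "time_s": time; "joint_pos": joint angles; "joint_vel": joint speeds; "effort": joint torques, N m; "eef_pos": TCP position; "orientation": TCP orientation; "force": force on the tool from outside, world axes, zero at the start; "moment": the same for the moment, N m; "grip_width": opening from 0.0 (shut) to 1.0 (fully open); "gripper_force": force on a finger pad.
Only numpy, scipy, OpenCV 4.12 (cv2) and the standard library are available. Lean on these libraries where they do the work, as an engineer would, in place of code of your own. Each camera call takes 0.05 s, during which the arm holds its last target. There are 200 camera calls.

## Working session

There is one attempt and no reset: what is moved stays moved. The work goes in short steps, Python scripts to look and compute and a shell command to move; the robot and the scene stay as the last step left them, time stands still between calls to the robot, and variables do not carry over. Pictures are saved under pics/ and viewed, at most 10 in all, crops included, and the job is handed in when it is done.

```bash
mkdir -p pics; ls
cat > h.py <<'E'
import numpy as np, cv2
from station import telemetry, grab_frame
def save(n,f):
    d=grab_frame(n); cv2.imwrite('pics/'+f,d['frame'][:,:,::-1]); np.save('pics/'+f+'.npy',d,allow_pickle=True); return d
def load(f): return np.load('pics/'+f+'.npy',allow_pickle=True).item()
def K(d): return np.array([[d['fx'],0,d['cx']],[0,d['fy'],d['cy']],[0,0,1.]]),np.array([d['k1'],0,0,0.])
def proj(d,P):
    k,c=K(d); return cv2.projectPoints(np.array(P,float).reshape(-1,1,3),np.array(d['rvec'],float),np.array(d['tvec'],float),k,c)[0].reshape(-1,2)
def back(d,uv,z):
    k,c=K(d); r=cv2.undistortPoints(np.array(uv,float).reshape(-1,1,2),k,c).reshape(-1,2)
    R=cv2.Rodrigues(np.array(d['rvec'],float))[0]; C=-R.T@np.array(d['tvec'],float).ravel()
    w=np.c_[r,np.ones(len(r))]@R; return C+w*((z-C[2])/w[:,2])[:,None]
E
python3 - <<'E'
from h import *
a=save('scene','s0.png');b=save('side','d0.png')
for d in(a,b):
    R=cv2.Rodrigues(np.array(d['rvec'],float))[0]; print(d['fx'],d['k1'],-R.T@np.array(d['tvec']).ravel())
for n in('s0','d0'): cv2.imwrite(f'pics/{n}L.png',cv2.resize(cv2.imread(f'pics/{n}.png'),(800,600),interpolation=cv2.INTER_CUBIC))
print(telemetry.state())
E
```

```text
pics
390.64113907016946 -0.08993557437418795 [1246.68553988 -127.02305078  984.20452569]
366.09978697994086 -0.0023585888498541515 [1044.44990486  926.75544868  779.94059933]
{'time_s': 0.1, 'joint_pos': array([-7.77276323e+01,  2.81590864e+01,  8.93474138e+01, -5.91476981e-04,
        6.25502919e+01, -6.05059365e+00]), 'joint_vel': array([ 0.07856381, -0.09899828, -0.12671191,  0.14864475, -0.00775385,
       -0.00434843]), 'effort': array([ 1.75202851e-03, -6.13621545e+01, -2.58605558e+01,  6.93225022e-02,
        4.69913101e-02, -7.18502429e-05]), 'eef_pos': array([ 196.45585744, -593.09993543,  231.13292059]), 'orientation': array([-1.79943469e+02, -5.46456593e-03,  1.83232316e+01]), 'force': array([-0.08187789,  0.44291895,  0.32789793]), 'moment': array([-0.00269341,  0.03940614,  0.00074443]), 'gripper_force': 0.0, 'grip_width': 0.9974156201560611}
```

View pics/s0L.png

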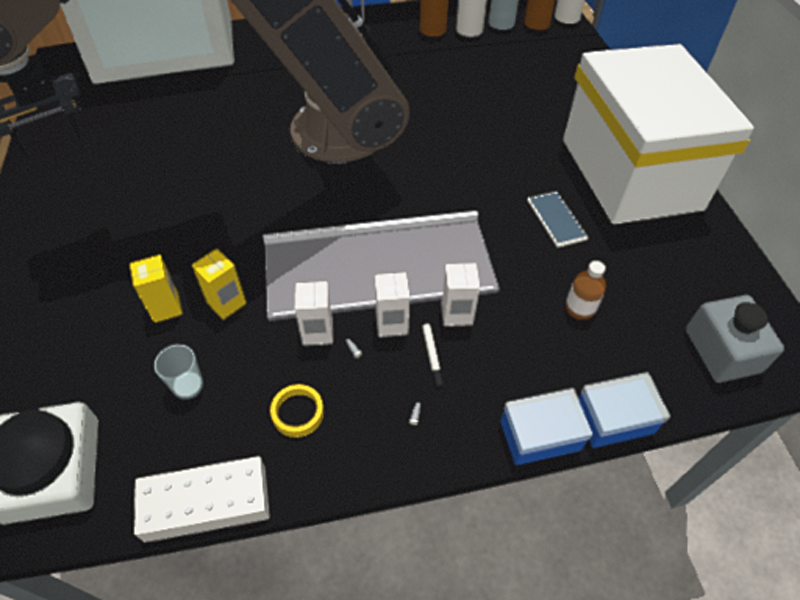

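View pics/d0L.png

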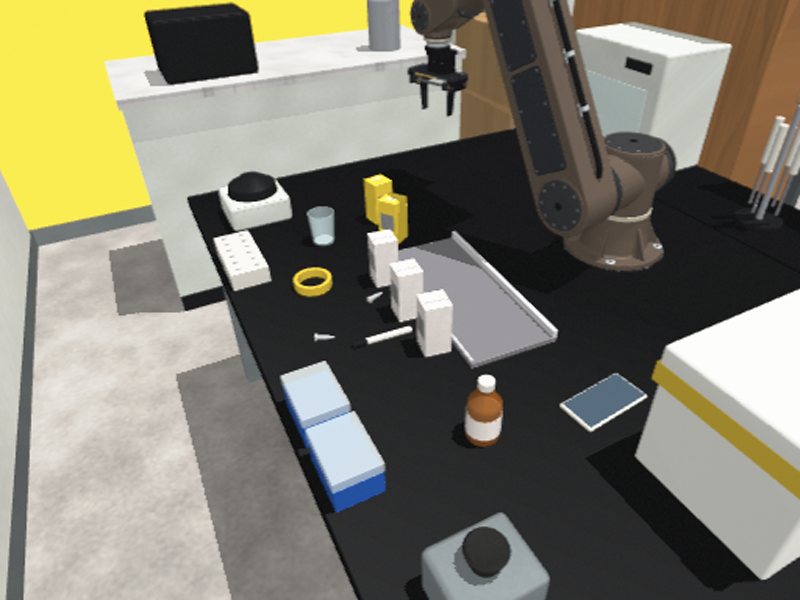

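The scene view shows three white cartons at enlarged px (313,312), (392,305) and (460,295), standing beyond the grey board. Two yellow look-alikes are at (156,288) and (220,283); those I leave alone. I'll confirm with one enlarged crop.

Run:
```python
from h import *
i=cv2.imread('pics/s0.png')[130:250,165:325]
cv2.imwrite('pics/c0.png',cv2.resize(i,None,fx=5,fy=5,interpolation=cv2.INTER_CUBIC))
a=load('s0.png'); s=.64
b=back(a,np.array([[271,317],[496,290]])*s,12); print(b,np.linalg.norm(b[0]-b[1]))
for n,uv,z in [('flask',(585,318),0),('flasktop',(597,265),130),('beaker',(182,395),0),('tubea',(353,348),6),('pen0',(426,325),6),('pen1',(438,382),6),('tubeb',(415,413),6),('tape',(297,411),12),('ytop',(148,262),120),('ytop2',(213,262),120),('blue1',(545,415),40),('blue2',(625,400),40)]: print(n,back(a,np.array([uv])*s,z).round())
```

```text
[[ 550.79460684 -219.49094512   12.        ]
 [ 577.97620671  225.55511578   12.        ]] 445.8753589218887
flask [[672. 382.   0.]]
flasktop [[643. 382. 130.]]
beaker [[ 680. -395.    0.]]
tubea [[648. -76.   6.]]
pen0 [[626.  70.   6.]]
pen1 [[751.  62.   6.]]
tubeb [[801.   7.   6.]]
tape [[ 758. -193.   12.]]
ytop [[ 458. -424.  120.]]
ytop2 [[ 483. -304.  120.]]
blue1 [[867. 217.  40.]]
blue2 [[871. 364.  40.]]
```

View pics/c0.png

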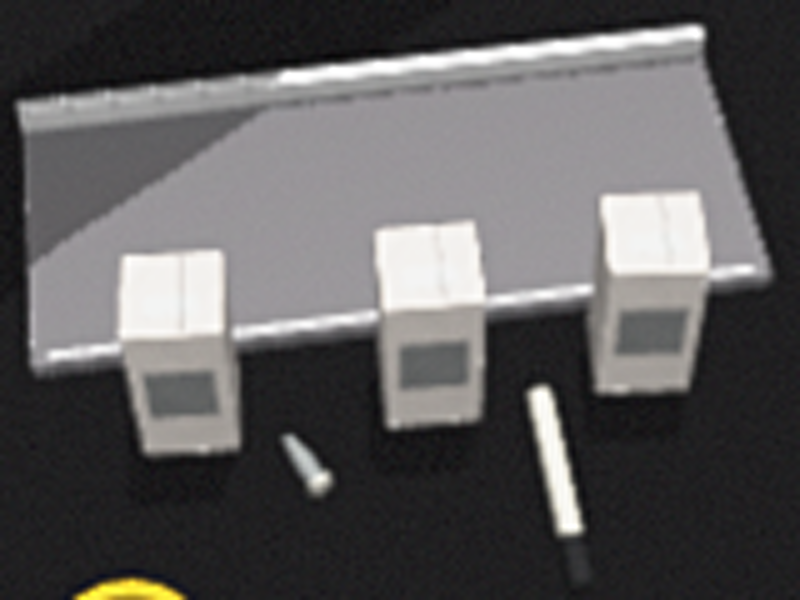

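The crop confirms the three white cartons beyond the far edge. Their tops are centred at crop (175,295), (429,265) and (654,233); the tube is at (308,465) and the pen at (560,480).

Run:
```python
from h import *
a=load('s0.png')
f=lambda p: np.array(p)/5+[165-.4,130-.4]
b=back(a,f([(33,362),(770,268)]),12); r=back(a,f([(17,103),(703,27)]),30)
print(b.round(),np.linalg.norm(b[0]-b[1]),r.round())
d=(b[1]-b[0])[:2];ex=np.array([d[1],-d[0]])/np.linalg.norm(d);ey=np.array([-ex[1],ex[0]]);o=b[:,:2].mean(0)
print('board yaw',np.degrees(np.arctan2(ex[1],ex[0])),o)
for t,bt in [([(126,340),(230,334),(223,250),(120,258)],[(143,455),(240,450)]),([(382,308),(484,302),(474,222),(376,230)],[(387,428),(480,421)]),([(610,274),(706,270),(698,193),(602,196)],[(594,393),(691,390)])]:
    T=back(a,f(t),120)[:,:2];B=back(a,f(bt),0)[:,:2]
    e=T[1]-T[0]+T[2]-T[3]; yaw=np.degrees(np.arctan2(-e[0],e[1]))
    eb=B[1]-B[0]
    c=T.mean(0); print('top c',c.round(),'yaw',yaw.round(1),np.degrees(np.arctan2(-eb[0],eb[1])).round(1),'sizes',[np.linalg.norm(T[i]-T[(i+1)%4]).round() for i in range(4)],'bottom far mid',B.mean(0).round(),'board xy',((c-o)@ex).round(),((c-o)@ey).round(),'bot',((B.mean(0)-o)@ex).round())
```

```text
[[ 546. -226.   12.]
 [ 570.  232.   12.]] 458.4773155482418 [[ 350. -217.   30.]
 [ 377.  244.   30.]]
board yaw -2.9451364571174934 [557.95851271   3.07277328]
top c [ 595. -134.] yaw -7.0 -8.3 sizes [np.float64(56.0), np.float64(58.0), np.float64(57.0), np.float64(56.0)] bottom far mid [ 622. -141.] board xy 44.0 -135.0 bot 71.0
top c [604.   7.] yaw -6.8 -6.8 sizes [np.float64(56.0), np.float64(56.0), np.float64(56.0), np.float64(54.0)] bottom far mid [632.   3.] board xy 46.0 6.0 bot 74.0
top c [607. 135.] yaw -9.2 -9.9 sizes [np.float64(54.0), np.float64(55.0), np.float64(55.0), np.float64(56.0)] bottom far mid [635. 132.] board xy 43.0 135.0 bot 70.0
```

```bash
python3 -m jog '[[180,[0,0,0],7.1],[180,[0,0,0],7.1],[180,[0,0,0],7.0],[180,[3.07,-3.42,0],0],[180,[3.07,-3.42,0],0],[180,[3.07,-3.42,0],0],[180,[3.07,-3.42,0],0],[180,[3.07,-3.42,0],0]]' 20
python3 -m jog '[[180,[3.07,-3.42,0],0],[180,[3.07,-3.42,0],0],[180,[3.07,-3.42,0],0],[180,[3.07,-3.42,0],0],[180,[3.07,-3.42,0],0],[180,[3.07,-3.42,0],0],[180,[3.07,-3.42,0],0],[180,[3.07,-3.42,0],0]]'
cat >> h.py <<'E'
O=np.array([558,3.1]);Y=np.radians(-2.9);EX=np.array([np.cos(Y),np.sin(Y)]);EY=np.array([-EX[1],EX[0]])
def bd(p): p=np.array(p); return np.r_[(p[:2]-O)@EX,(p[:2]-O)@EY,p[2]].round(1)
def st():
    s=telemetry.state(); print(s['time_s'],'board',bd(s['eef_pos']),s['orientation'].round(1),'F',s['force'].round(1),s['grip_width'],s['joint_pos'].round())
E
python3 -c "from h import *;st()"
```

```text
time_s: 0.9
eef_pos: [359.3, -428.7, 231.5]
orientation: [-180.0, 0.0, -2.9]
force: [0.1, -0.2, 0.4]
grip_width: 0.384
gripper_force: 0.0
time_s: 1.7
eef_pos: [618.5, -167.7, 231.4]
orientation: [-180.0, 0.0, -2.9]
force: [-0.2, -0.5, 1.0]
grip_width: 0.294
gripper_force: 0.0
1.7 board [  69.  -167.5  231.4] [-180.     0.    -2.9] F [-0.2 -0.5  1. ] 0.2941409998580254 [-21.  29.  87.  -0.  64.  72.]
```

```bash
python3 -m jog '[[180,[3.3,-3.2,0],0],[180,[0,0,3],0],[180,[0,0,4],0],[180,[0,0,4],0],[180,[0,0,4],0],[180,[0,0,2.4],0],[180,[0,0,1],0],[180,[0,0,0],0]]'
python3 -m jog '[[180,[-0.8,0,0],0],[180,[-0.8,0,0],0],[180,[-0.5,0,0],0],[180,[-0.4,0,0],0],[180,[-0.4,0,0],0],[180,[-0.3,0,0],0],[180,[-0.2,0,0],0],[180,[0,0,0],0]]'
python3 - <<'E'
from h import *
st(); save('scene','s1.png')
i=cv2.imread('pics/s1.png')[130:250,165:325]
cv2.imwrite('pics/c1.png',cv2.resize(i,None,fx=5,fy=5,interpolation=cv2.INTER_CUBIC))
E
```

```text
time_s: 2.5
eef_pos: [657.4, -139.7, 55.3]
orientation: [179.8, -0.8, -2.9]
force: [2.3, 6.8, 56.4]
grip_width: 0.29
gripper_force: 28.6
time_s: 3.3
eef_pos: [631.4, -138.6, 62.8]
orientation: [179.6, -2.1, -3.0]
force: [28.5, 16.3, 104.9]
grip_width: 0.297
gripper_force: 51.8
3.3 board [  80.5 -137.8   62.8] [179.6  -2.1  -3. ] F [ 28.5  16.3 104.9] 0.2971339909689936 [-18.  40.  96.   0.  42.  74.]
```

View pics/c1.png

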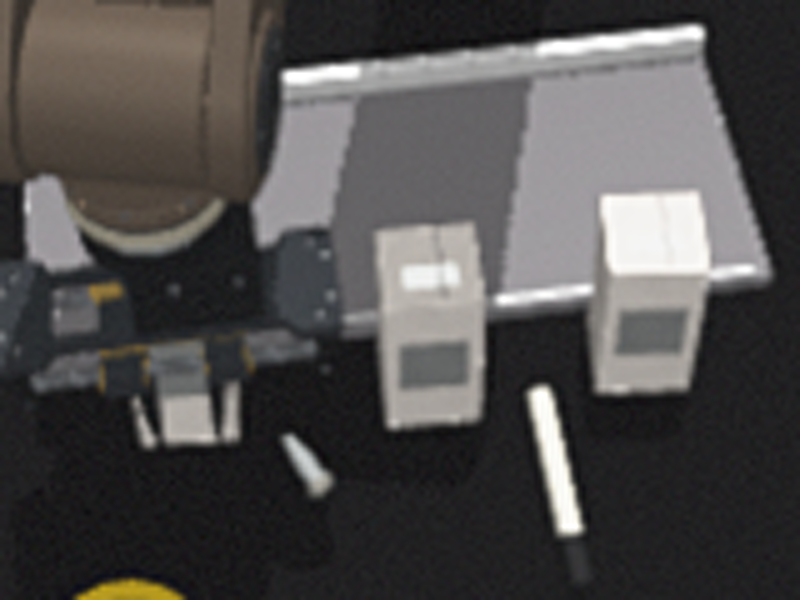

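The close-up shows the gripper over the left carton (fingers at about (190,420)). The force readings say the gripper's body came down on the carton's top: a real mistake, since the fingers are too short for a push that low. I'll rise at once and check.

```bash
python3 -m jog '[[180,[0,0,-2],0],[180,[0,0,-2],0],[180,[0,0,-2],0],[180,[1,0,-2],0],[180,[2,0,-4],0],[180,[3,0,-4],0],[180,[3,0,-4],0],[180,[0,0,0],0]]'
python3 - <<'E'
from h import *
st(); save('scene','s2.png')
i=cv2.imread('pics/s2.png')[110:270,160:373]
cv2.imwrite('pics/c2.png',cv2.resize(i,(800,600),interpolation=cv2.INTER_CUBIC))
E
```

```text
time_s: 4.15
eef_pos: [711.8, -142.2, 253.3]
orientation: [179.9, -0.6, -2.8]
force: [0.5, -0.1, -0.1]
grip_width: 0.294
gripper_force: 0.0
4.15 board [ 161.  -137.4  253.3] [179.9  -0.6  -2.8] F [ 0.5 -0.1 -0.1] 0.29392346198172364 [-17.  36.  72.   0.  72.  76.]
```

View pics/c2.png

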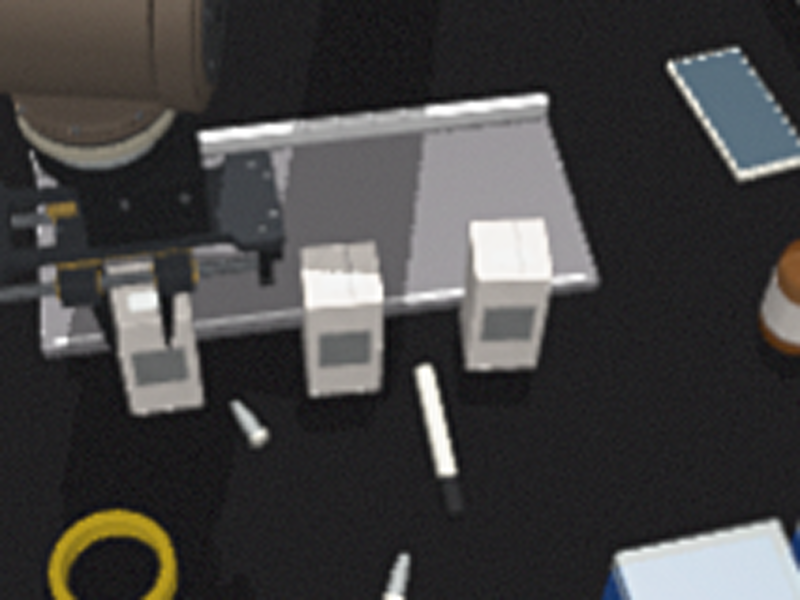

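The crop shows all three cartons still upright; the left one's base edge is at about (168,408). I'll redo the approach with the tips at 62 mm, which leaves the gripper's body clear of the top.

```bash
python3 -m jog '[[180,[0,0,4],0],[180,[0,0,4],0],[180,[-1,0,4],0],[180,[-2,0,4],0],[180,[-2,0,1.2],0],[180,[-0.8,0,0],0],[180,[0,0,0],0],[180,[0,0,0],0]]'
python3 -c "from h import *;st()"
```

```text
time_s: 5.0
eef_pos: [651.0, -139.2, 76.9]
orientation: [180.0, -0.1, -2.9]
force: [-0.2, 0.2, -0.5]
grip_width: 0.292
gripper_force: 0.0
5.0 board [ 100.1 -137.4   76.9] [ 1.8e+02 -1.0e-01 -2.9e+00] F [-0.2  0.2 -0.5] 0.2924027142186921 [-18.  41.  91.  -0.  48.  75.]
```

```bash
python3 -m jog '[[180,[-0.8,0,0],0],[180,[-0.5,0,0],0],[180,[-0.4,0,0],0],[180,[-0.4,0,0],0],[180,[-0.4,0,0],0],[180,[-0.4,0,0],0],[180,[0,0,0],0],[180,[0,0,0],0]]'
python3 -c "from h import *;st();save('side','d3.png');save('wrist','w3.png')
a=cv2.imread('pics/d3.png')[120:270,190:390];b=cv2.imread('pics/w3.png')
cv2.imwrite('pics/c3.png',np.vstack([cv2.resize(a,(800,600))])) "
```

```text
time_s: 5.8
eef_pos: [620.9, -137.5, 75.6]
orientation: [180.0, 0.0, -2.9]
force: [1.6, -0.2, -0.3]
grip_width: 0.293
gripper_force: 0.4
5.8 board [  70.  -137.2   75.6] [180.    0.   -2.9] F [ 1.6 -0.2 -0.3] 0.29283700337803087 [-18.  39.  96.  -0.  45.  74.]
```

View pics/c3.png

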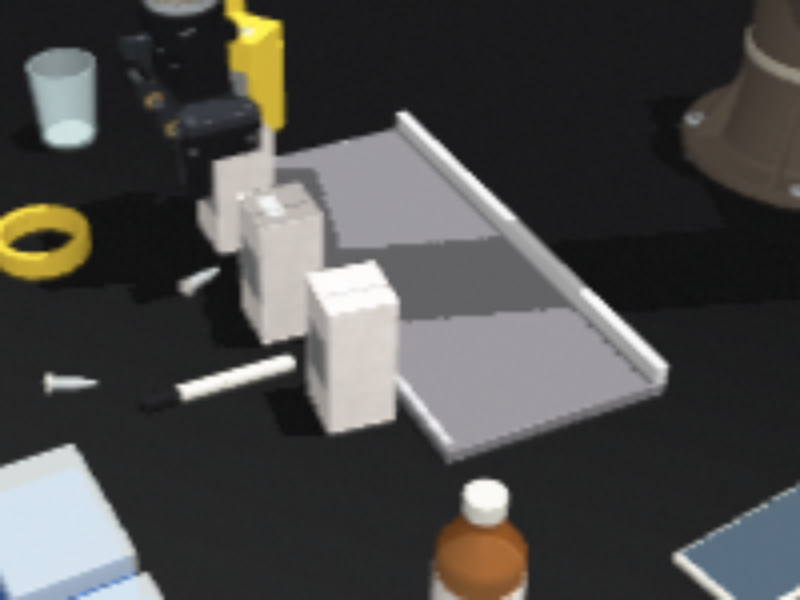

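The side crop shows the far carton upright under the gripper at (235,190), against the board edge. Next I raise the tips to 96 mm and tip it.

```bash
python3 -m jog '[[180,[0.5,0,0],0],[180,[0,0,-3.7],0],[180,[-0.6,0,0],0],[180,[-0.7,0,0],0],[180,[-0.7,0,0],0],[180,[-0.7,0,0],0],[180,[-0.7,0,0],0],[180,[-0.6,0,0],0]]'
python3 -m jog '[[180,[-0.5,0,0],0],[180,[-0.5,0,0],0],[180,[-0.4,0,0],0],[180,[-0.4,0,0],0],[180,[-0.4,0,0],0],[180,[-0.4,0,0],0],[180,[-0.4,0,0],0],[180,[0,0,0],0]]'
python3 -c "from h import *;st();save('scene','s4.png');save('side','d4.png')
a=cv2.imread('pics/d4.png')[120:270,190:390];b=cv2.imread('pics/s4.png')[120:270,160:360]
cv2.imwrite('pics/c4.png',np.hstack([cv2.resize(a,(400,300)),cv2.resize(b,(400,300))])) "
```

```text
time_s: 6.7
eef_pos: [585.1, -135.6, 112.2]
orientation: [-180.0, 0.1, -2.9]
force: [0.2, -0.6, 0.4]
grip_width: 0.295
gripper_force: 0.1
time_s: 7.5
eef_pos: [555.6, -134.2, 112.6]
orientation: [-180.0, 0.0, -2.9]
force: [0.7, -0.7, 0.7]
grip_width: 0.291
gripper_force: 0.0
7.5 board [   4.6 -137.2  112.6] [-180.     0.    -2.9] F [ 0.7 -0.7  0.7] 0.29089770034707024 [-20.  32. 104.  -0.  44.  73.]
```

View pics/c4.png

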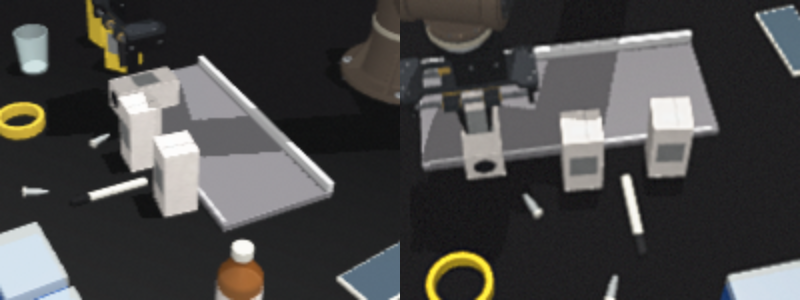

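Both views show the left carton lying on the board's far edge with a round dot on its base, at (485,167). Now the middle carton, with the same sequence.

```bash
python3 -m jog '[[180,[0,0,-5],0],[180,[0,0,-5],0],[180,[2.5,-3.58,0],0],[180,[2.5,-3.58,0],0],[180,[2.5,-3.58,0],0],[180,[2.5,-3.58,0],0],[180,[0,0,4],0],[180,[0,0,4],0]]'
python3 -m jog '[[180,[0,0,4],0],[180,[0,0,1.5],0],[180,[0,0,0],0],[180,[-0.8,0,0],0],[180,[-0.6,0,0],0],[180,[-0.4,0,0],0],[180,[-0.4,0,0],0],[180,[-0.4,0,0],0]]'
python3 -m jog '[[180,[-0.4,0,0],0],[180,[-0.4,0,0],0],[180,[-0.1,0,0],0],[180,[0,0,0],0],[180,[0.5,0,0],0],[180,[0,0,-1.8],0],[180,[0,0,-1.9],0],[180,[0,0,0],0]]'
python3 -c "from h import *;st()"
```

```text
time_s: 8.4
eef_pos: [664.1, 5.2, 132.1]
orientation: [180.0, -0.1, -2.8]
force: [0.2, -0.6, -0.1]
grip_width: 0.295
gripper_force: 0.0
time_s: 9.2
eef_pos: [637.4, 5.1, 78.6]
orientation: [180.0, -0.1, -2.9]
force: [1.5, 0.4, 0.4]
grip_width: 0.294
gripper_force: 0.7
time_s: 10.0
eef_pos: [633.9, 5.3, 116.2]
orientation: [180.0, -0.1, -2.9]
force: [0.1, -0.5, 0.4]
grip_width: 0.294
gripper_force: 0.0
10.0 board [ 75.7   6.  116.2] [ 1.8e+02 -1.0e-01 -2.9e+00] F [ 0.1 -0.5  0.4] 0.29365275251649064 [-5. 36. 94. -0. 49. 87.]
```

Now tip it to board x ≈ 5.

```bash
python3 -m jog '[[180,[-0.6,0,0.3],0],[180,[-0.7,0,0],0],[180,[-0.7,0,0],0],[180,[-0.7,0,0],0],[180,[-0.7,0,0],0],[180,[-0.6,0,0],0],[180,[-0.5,0,0],0],[180,[-0.5,0,0],0]]'
python3 -m jog '[[180,[-0.4,0,0],0],[180,[-0.4,0,0],0],[180,[-0.4,0,0],0],[180,[-0.4,0,0],0],[180,[-0.4,0,0],0],[180,[0,0,0],0],[180,[0,0,-4.5],0],[180,[0,0,-4.5],0]]'
python3 -c "from h import *;st()"
```

```text
time_s: 10.8
eef_pos: [582.7, 7.8, 111.5]
orientation: [180.0, 0.0, -2.9]
force: [0.3, -0.1, 0.8]
grip_width: 0.296
gripper_force: 0.0
time_s: 11.6
eef_pos: [562.9, 8.8, 201.9]
orientation: [-180.0, 0.2, -2.9]
force: [0.7, -0.2, 1.3]
grip_width: 0.29
gripper_force: 0.0
11.6 board [  4.6   6.  201.9] [-180.     0.2   -2.9] F [ 0.7 -0.2  1.3] 0.2896091002829487 [ -6.  25. 100.  -0.  55.  87.]
```

```bash
python3 -m jog '[[180,[2.5,-3.2,0],0],[180,[2.5,-3.2,0],0],[180,[2.5,-3.2,0],0],[180,[2.3,-3.3,0],0],[180,[0,0,4],0],[180,[0,0,4],0],[180,[0,0,3.5],0],[180,[0,0,0.9],0]]'
python3 -m jog '[[180,[0,0,0],0],[180,[-0.8,0,0],0],[180,[-0.6,0,0],0],[180,[-0.4,0,0],0],[180,[-0.4,0,0],0],[180,[-0.4,0,0],0],[180,[-0.4,0,0],0],[180,[-0.2,0,0],0]]'
python3 -m jog '[[180,[0,0,0],0],[180,[0.5,0,0],0],[180,[0,0,-1.8],0],[180,[0,0,-1.7],0],[180,[-0.6,0,0],0],[180,[-0.7,0,0],0],[180,[-0.7,0,0],0],[180,[-0.7,0,0],0]]'
python3 -m jog '[[180,[-0.7,0,0],0],[180,[-0.6,0,0],0],[180,[-0.5,0,0],0],[180,[-0.5,0,0],0],[180,[-0.4,0,0],0],[180,[-0.4,0,0],0],[180,[-0.4,0,0],0],[180,[-0.4,0,0],0]]'
python3 -m jog '[[180,[-0.4,0,0],0],[180,[0,0,0],0],[180,[0,0,-4],0],[180,[0,0,-4],0],[180,[3,-3,0],0],[180,[3,-3,0],0],[180,[4,-3,0],0],[180,[4,0,0],0]]'
python3 - <<'E'
from h import *
st(); save('scene','s5.png')
i=cv2.imread('pics/s5.png')[125:245,165:325]
cv2.imwrite('pics/c5.png',cv2.resize(i,None,fx=5,fy=5,interpolation=cv2.INTER_CUBIC))
E
```

```text
time_s: 12.4
eef_pos: [666.0, 132.6, 73.7]
orientation: [179.9, 0.3, -2.9]
force: [-0.1, -0.4, 0.4]
grip_width: 0.293
gripper_force: 0.0
time_s: 13.2
eef_pos: [635.9, 134.4, 78.0]
orientation: [-180.0, -0.1, -2.9]
force: [4.9, -0.1, 3.8]
grip_width: 0.298
gripper_force: 2.4
time_s: 14.0
eef_pos: [612.7, 135.5, 111.9]
orientation: [180.0, 0.1, -2.9]
force: [1.0, -0.2, 1.3]
grip_width: 0.292
gripper_force: 0.6
time_s: 14.8
eef_pos: [574.5, 137.4, 112.6]
orientation: [180.0, -0.0, -2.9]
force: [-0.1, -0.0, 1.2]
grip_width: 0.292
gripper_force: 0.0
time_s: 15.6
eef_pos: [716.0, 224.2, 192.8]
orientation: [-180.0, -0.0, -2.7]
force: [0.0, 0.1, -0.3]
grip_width: 0.293
gripper_force: 0.0
15.6 board [146.6 228.8 192.8] [-180.    -0.    -2.7] F [ 0.   0.1 -0.3] 0.29271017371535 [ 12.  41.  71.   0.  68. 105.]
```

View pics/c5.png

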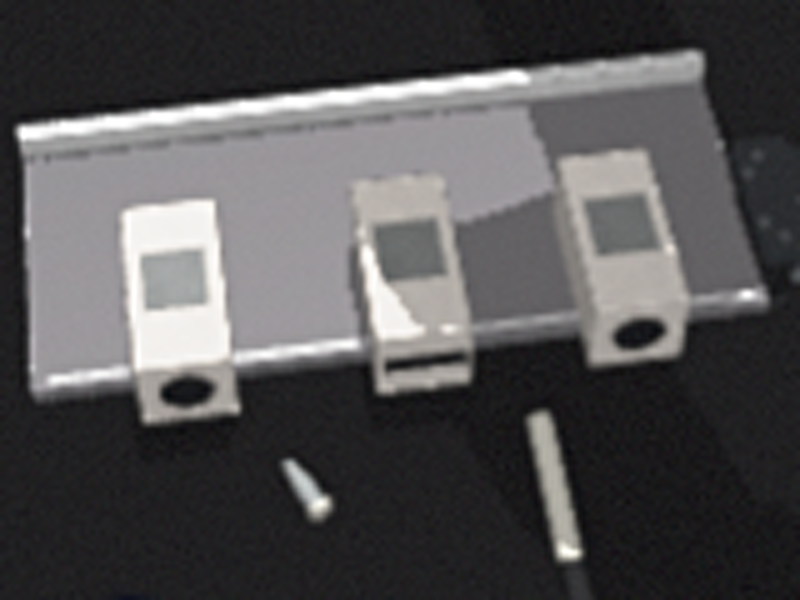

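The crop shows all three down. Bases left to right: dot (187,390), bar (427,363), dot (638,332). The middle carton is the one to slide. I'll measure how they lie.

Run:
```python
from h import *
a=load('s5.png')
f=lambda p: np.array(p)/5+[164.6,124.6]
for q in ([(134,368),(232,358),(215,200),(122,210)],[(370,345),(470,335),(443,178),(352,185)],[(585,308),(687,295),(650,150),(558,157)]):
    T=np.array([bd(p) for p in back(a,f(q),68)]); print(T[:,:2].tolist(),'len',np.linalg.norm(T[0]-T[3]).round(),np.linalg.norm(T[1]-T[0]).round(),'c',T.mean(0).round(),'yaw',np.degrees(np.arctan2(*(T[0]+T[1]-T[2]-T[3])[1::-1])).round(1))
```

```text
[[35.5, -163.6], [37.3, -107.4], [-82.1, -106.4], [-83.1, -163.2]] len 119.0 56.0 c [ -23. -135.   68.] yaw -0.3
[[40.6, -27.9], [42.6, 30.3], [-77.7, 33.9], [-80.9, -22.2]] len 122.0 58.0 c [-19.   4.  68.] yaw -2.2
[[33.9, 100.1], [33.9, 161.5], [-80.4, 165.2], [-83.6, 107.3]] len 118.0 61.0 c [-24. 134.  68.] yaw -2.7
```

The dot cartons' bases overhang the edge by about 36 mm. With the bases at the stop I'd expect about 12 mm, so I'll nudge both forward gently before the slide. First the one at y ≈ 134.

```bash
python3 -m jog '[[180,[-2.4,3.05,0],0],[180,[-2.4,3.05,0],0],[180,[-2.3,3.05,0],0],[180,[0,0,4],0],[180,[0,0,4],0],[180,[0,0,4],0],[180,[0,0,2.7],0],[180,[0,0,0],0]]'
python3 -c "from h import *;st()"
python3 -m jog '[[180,[-1.5,0,0],0],[180,[-0.8,0,0],0],[180,[-0.6,0,0],0],[180,[-0.6,0,0],0],[180,[-0.6,0,0],0],[180,[-0.6,0,0],0],[180,[-0.4,0,0],0],[180,[0,0,0],0]]'
python3 -c "from h import *;st()"
```

```text
time_s: 16.45
eef_pos: [637.8, 132.3, 42.0]
orientation: [179.9, 0.4, -2.9]
force: [-0.4, 0.3, 0.5]
grip_width: 0.298
gripper_force: 0.0
16.45 board [ 73.2 133.   42. ] [179.9   0.4  -2.9] F [-0.4  0.3  0.5] 0.29815055337998086 [ 6. 43. 94. -0. 44. 99.]
time_s: 17.25
eef_pos: [588.0, 135.2, 45.6]
orientation: [180.0, 0.1, -2.9]
force: [1.1, -0.1, 0.2]
grip_width: 0.294
gripper_force: 0.0
17.25 board [ 23.3 133.5  45.6] [ 1.8e+02  1.0e-01 -2.9e+00] F [ 1.1 -0.1  0.2] 0.2939838716221917 [  7.  40. 101.  -0.  39. 100.]
```

```bash
python3 -m jog '[[180,[2.6,0,0],0],[180,[2.6,0,-3],0],[180,[0,4.5,0],0],[180,[0,4.5,0],0],[180,[0,4.5,0],0],[180,[0,4.5,0],0],[180,[0,4.5,0],0],[180,[0,4.4,0],0]]'
python3 -m jog '[[180,[0,0,3],0],[180,[-1.5,0,0],0],[180,[-0.8,0,0],0],[180,[-0.6,0,0],0],[180,[-0.6,0,0],0],[180,[-0.6,0,0],0],[180,[-0.6,0,0],0],[180,[-0.5,0,0],0]]'
python3 -m jog '[[180,[0,0,0],0],[180,[0,0,0],0],[180,[2.7,0,0],0],[180,[2.7,0,-3],0],[180,[0,-4.6,0],0],[180,[0,-4.6,0],0],[180,[0,-4.7,0],0],[180,[0,0,3],0]]'
python3 - <<'E'
from h import *
st(); save('scene','s6.png')
i=cv2.imread('pics/s6.png')[125:245,165:325]
cv2.imwrite('pics/c6.png',cv2.resize(i,None,fx=5,fy=5,interpolation=cv2.INTER_CUBIC))
E
```

```text
time_s: 18.05
eef_pos: [626.5, -137.9, 75.3]
orientation: [-180.0, 0.1, -2.9]
force: [0.2, -0.2, -0.5]
grip_width: 0.291
gripper_force: 0.0
time_s: 18.85
eef_pos: [575.0, -133.4, 46.0]
orientation: [180.0, -0.1, -2.9]
force: [1.3, -0.1, 0.1]
grip_width: 0.297
gripper_force: 0.8
time_s: 19.65
eef_pos: [637.9, 7.6, 48.3]
orientation: [-180.0, -0.3, -2.6]
force: [0.6, -1.4, 0.4]
grip_width: 0.293
gripper_force: 0.0
19.65 board [79.6  8.5 48.3] [-180.    -0.3   -2.6] F [ 0.6 -1.4  0.4] 0.29266974521133143 [-5. 41. 96.  0. 42. 87.]
```

View pics/c6.png

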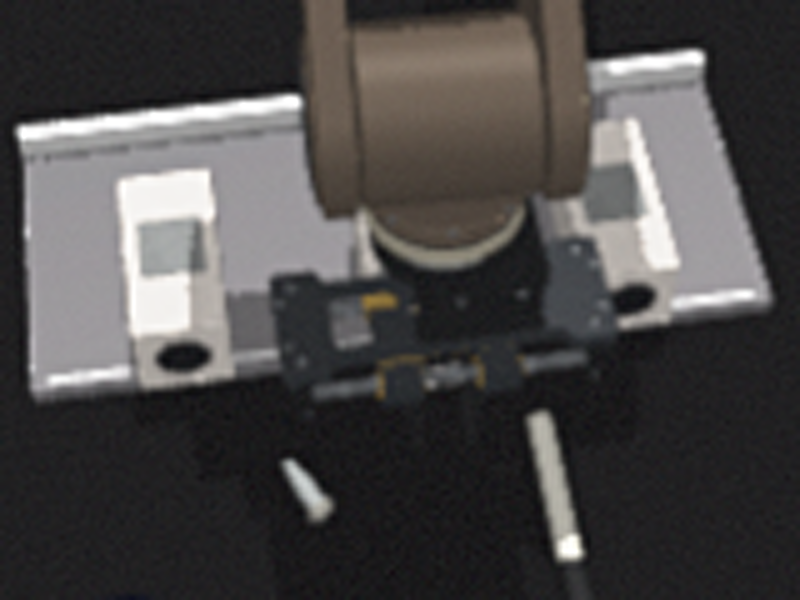

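The crop shows both dot cartons squared in the back row, with bases at (185,358) and (635,298). The gripper is behind the bar carton. Now the slide.

```bash
python3 -m jog '[[180,[0,0,0],0],[180,[-1.5,0,0],0],[180,[-0.8,0,0],0],[180,[-0.8,0,0],0],[180,[-1,0,0],0],[180,[-1,0,0],0],[180,[-1,0,0],0],[180,[-1,0,0],0]]'
python3 -m jog '[[180,[-1,0,0],0],[180,[-1,0,0],0],[180,[-1,0,0],0],[180,[-0.8,0,0],0],[180,[-0.6,0,0],0],[180,[-0.4,0,0],0],[180,[-0.3,0,0],0],[180,[0,0,0],0]]'
python3 -c "from h import *;st()"
```

```text
time_s: 20.5
eef_pos: [564.6, 6.2, 45.8]
orientation: [180.0, -0.0, -2.9]
force: [2.5, -0.3, 1.5]
grip_width: 0.294
gripper_force: 1.1
time_s: 21.3
eef_pos: [513.8, 8.8, 45.5]
orientation: [180.0, 0.0, -2.9]
force: [-0.4, 0.4, -0.3]
grip_width: 0.294
gripper_force: 0.0
21.3 board [-44.5   3.5  45.5] [180.    0.   -2.9] F [-0.4  0.4 -0.3] 0.2938825497507898 [ -6.  35. 114.  -0.  31.  87.]
```

```bash
python3 -m jog '[[180,[-0.3,0,0],0],[180,[-0.3,0,0],0],[180,[-0.3,0,0],0],[180,[-0.2,0,0],0],[180,[-0.2,0,0],0],[180,[-0.1,0,0],0],[180,[0,0,0],0],[180,[0,0,0],0]]'
python3 -c "from h import *;st()"
```

```text
time_s: 22.1
eef_pos: [503.3, 9.0, 46.5]
orientation: [180.0, -0.4, -2.9]
force: [11.6, -0.6, 1.2]
grip_width: 0.294
gripper_force: 5.7
22.1 board [-55.    3.2  46.5] [180.   -0.4  -2.9] F [11.6 -0.6  1.2] 0.29444734514287585 [ -6.  34. 116.   0.  29.  86.]
```

11.6 N steady: the carton's top is against the rail. I'll retreat back and up, and check.

```bash
python3 -m jog '[[180,[0.5,0,0],0],[180,[2,0,0],0],[180,[3,0,0],0],[180,[3,0,-2],0],[180,[2,0,-4],0],[180,[2,0,-4],0],[180,[0,0,-4],0],[180,[0,0,-4],0]]'
python3 -m jog '[[180,[0,4.5,-2],0],[180,[0,4.5,-2],0],[180,[0,4.8,0],0],[180,[0,4.8,0],0],[180,[0,4.8,0],0],[180,[0,4.8,0],0],[180,[0,4.8,0],0],[180,[0,0,0],0]]'
python3 - <<'E'
from h import *
st(); save('scene','s7.png')
i=cv2.imread('pics/s7.png')[125:245,165:325]
cv2.imwrite('pics/c7.png',cv2.resize(i,None,fx=5,fy=5,interpolation=cv2.INTER_CUBIC))
E
```

```text
time_s: 22.9
eef_pos: [624.7, 3.3, 226.7]
orientation: [-180.0, 0.1, -2.9]
force: [-0.3, 0.2, -0.5]
grip_width: 0.293
gripper_force: 0.0
time_s: 23.7
eef_pos: [607.0, -331.5, 264.3]
orientation: [180.0, 0.1, -3.1]
force: [-0.4, 0.8, -0.8]
grip_width: 0.292
gripper_force: 0.0
23.7 board [  65.8 -331.7  264.3] [ 1.8e+02  1.0e-01 -3.1e+00] F [-0.4  0.8 -0.8] 0.2918454522344911 [-34.  32.  76.  -0.  71.  59.]
```

View pics/c7.png

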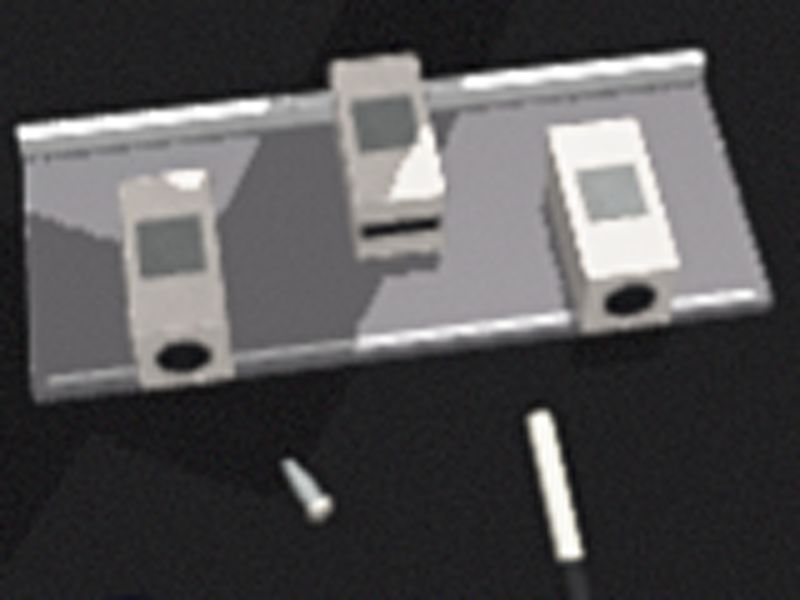

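The crop shows the bar carton up at the rail (base bar at (402,226)) and the two dot cartons in the back row. The tube and pen haven't moved. One numeric check before I hand in.

Run:
```python
from h import *
a=load('s7.png')
f=lambda p: np.array(p)/5+[164.6,124.6]
for q in ([(133,330),(230,322),(213,175),(120,180)],[(355,223),(443,213),(415,55),(330,60)],[(581,280),(677,270),(640,120),(548,127)]):
    T=np.array([bd(p) for p in back(a,f(q),68)]); print(T[:,:2].tolist(),'c',T.mean(0).round())
```

```text
[[8.5, -162.4], [11.5, -106.1], [-102.3, -105.8], [-107.3, -162.9]] c [ -47. -134.   68.]
[[-50.7, -24.3], [-50.2, 29.5], [-184.0, 32.7], [-188.2, -22.3]] c [-118.    4.   68.]
[[13.2, 102.0], [14.8, 160.0], [-106.0, 164.6], [-109.1, 105.9]] c [-47. 133.  68.]
```

The bar's far corners were misread: its base face spans rows ~203–258, the same height as the dots' bases. That puts the base at about −69 mm, against the −70 expected. Its top is at about −186 to −188 mm and the rail is at −190, with contact felt. Handing in.

```bash
python3 -c "from station import workorder;print(workorder.sign_off())"
```

```text
the job is handed in; nothing more can be done
None
```

The job is handed in at about 24 s with the bar carton against the front rail and both dot cartons lying in the back row, but it may be failed: early on the gripper's body pressed on the left (dot) carton's top at about 105 N (wrist reading), over the 40 N limit; I also nudged both dot cartons about 25 mm forward to the board's edge before the slide.

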